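Lay the last egg in the steamer and put the lid on

ROBOT

A 6-joint arm with a two-finger parallel gripper is mounted at the origin on a cart in front of the work surface, level with it; the furniture and walls round the work are solid. World frame = base frame: x ahead of the robot, y to its left, z up, the work surface at z = 0. Lengths are in m, angles in rad, forces in N, time in s.
With the tool pointing down it reaches from about 0.25 to 0.725 m from the base axis. Payload 9.7 kg.
Tool frame: the origin (TCP) lies on the centre line of the jaws, within the pads' length; the fingertips stand 14 mm ahead of it and the grasp point (between the pads) lies 5 mm behind it; z points along the fingers, y is the line along which they close (so a half turn about z gives the same grasp; the last joint's range is limited). The gripper opens to 85 mm and grips with 20 to 120 N. Pads are 22 mm wide; open, the fingers measure 114 mm over their backs; the gripper's body (76 mm by 85 mm) begins 54 mm behind the grasp point. The pads swing forward as they close: fully open they stand 13 mm farther back than shut.
Start: joints at [1.211, 0.087, 0.176, 1.66, 0, 1.571], TCP at [0.194, 0.515, 0.245] pointing down, gripper open.
Joint ranges: [-3.13, 3.13], [-0.85, 1.81], [-1.15, 1.24], [-2.2, 2.28], [-1.44, 1.52], [-3.14, 3.14]. Speed limits (rad/s): [2.22, 2.22, 2.57, 3.14, 3.14, 3.14].

INTERFACE

Orientations are given as a unit quaternion [w, x, y, z].
In Python, from station import robot, eyes, models gives the robot as it stands. Calls block until the motion is done:
- robot.move_ptp(position, orientation): joint-space move of the TCP to a pose.
- robot.movel(position, ori=None, feed=0.15): straight line of the TCP; ori=None keeps the orientation; feed is the mean speed in m/s.
- robot.move_joints(angles): joint-space move.
- robot.move_gripper(opening, newtons=None): finger opening in m; newtons is the grip in N (None keeps the last); returns when the fingers have stopped.
- robot.pause(seconds).
- robot.solve_ik(position, orientation): joint angles nearest the present ones, or None.
- robot.observe(): the state.
- eyes.read_camera(name): name is "scene" or "top"; returns a dict with "img" (420x560x3 uint8, blue, green, red), "fx", "fy", "cx", "cy" (pixels), "dist_coeffs" ([k1, k2, p1, p2, k3] as OpenCV has them; the pictures are not rectified), "world_from_camera" (4x4, takes a point from camera to world coordinates). Camera axes: x right, y up, looking along -z (the intrinsics and any distortion apply to the point x, -y, -z); pixel columns grow to the right and rows downward; lengths in m; the calibration is good to about 2 mm. A picture is of the moment at which its call begins. There is no depth.
A pose or a line that the arm cannot do raises robot.MotionError and nothing moves.
- robot.sign_off(): hands the job in; it is judged then, once.
Trained networks look in a picture, given as the dict that the camera call returned (one of the last four; its "shot" number tells which), for a name from the list of things; names that differ only in an ending like _2 or _b are one class to them, and where a whole thing is asked for, a point or a joint stands for the part that bears it (a point fixed in the world has none). Each returns a list of dicts, best first, with "p" (0 to 1); they miss things now and then, are a little off and sometimes report something else, mostly with a low value. They report only what shows in the picture. A call takes as long as a camera call.
- models.spot_in(query, picture): "xyz" ([x, y, z] in m, in world coordinates, good to about 4 mm: the middle of the surface that is visible of it).
- models.mark_of(query, picture): "xyz" ([x, y, z] in m, in world coordinates, good to about 4 mm: a listed point, or the origin of a listed thing).
The state is a dict: "clock": time; "qpos": joint angles; "joint_velocities": joint speeds; "effort": joint torques, N m; "tool_pos": TCP position; "eef_rot": TCP orientation; "force": force on the tool from outside, world axes, zero at the start; "wrist_torque": the same for the moment, N m; "opening": finger opening in m; "finger_force": force on a finger pad.
Only numpy, scipy, OpenCV 4.12 (cv2) and the standard library are available. Lean on these libraries where they do the work, as an engineer would, in place of code of your own. Each camera call takes 0.05 s, during which the arm holds its last target. There are 200 camera calls.

TASK

Take the last egg out of the bowl and lay it on the empty half of the steaming rack inside the saucepan, beside the two eggs already there, then put the glass lid on the saucepan so that it sits down properly all the way round. The eggs are raw and crack easily: hold the egg with the lightest grip you have, put it down softly instead of dropping it, and do not knock or shift the other two. Set the lid down softly as well, and leave the pan, the bowl and everything else where they stand.

Things in the scene. Friction and masses are not known exactly. Their poses are not given: they have to be found in the camera images.
- egg: The last raw brown egg, lying on its side in the bowl, 63 mm long, 45 mm across, about 65 g. Origin on its long axis, half way along it (22 mm above what it lies on). Its x axis runs along the egg, the blunt end to +x; as it rolls, its y and z axes turn about x. Shell cracks above about 35 N a finger.
- egg_2: Brown egg of the same size and axes, lying on the rack in the saucepan, in the +x half of the pan's frame, on its +y side. Stays there.
- egg_3: Brown egg of the same size and axes, lying on the rack in the saucepan, in the +x half of the pan's frame, on its -y side. Stays there.
- pan: Steel saucepan on the hob, loose, 1.3 kg: 205 mm outside, 104 mm high, wall 2.5 mm, round, open on top, with a flat perforated steaming rack inside. Origin at the centre of its underside, z up. Its long handle (black grip) points to -y, 77 to 110 mm up, and ends 275 mm from the axis. The two eggs lie in its +x half; its -x half is empty (its middle is 45 mm from the axis).
- pan_rack (a point): Centre of the top of the steaming rack (193 mm across, 40 mm above the pan's underside, 64 mm below the rim), on the pan's axis.
- pan_rim (a point): Centre of the saucepan's mouth, level with the top of the rim, on the pan's axis; 196 mm clear width inside.
- lid: Glass lid with a steel edge and a black knob, lying knob up on the worktop, 213 mm across, 69 mm high with the knob, about 0.45 kg. Origin at the centre of its underside, z up. Below the edge a tapered skirt, 8 mm deep (173 mm across at the bottom, 189 mm at the edge), drops into the pan; the edge then rests on the rim, the lid's origin 8 mm below the rim.
- lid_knob (a point): Middle of the lid's round black knob, on the lid's axis, 55 mm above the lid's underside. The knob is 38 mm across, straight-sided and 29 mm high (14 mm above and 15 mm below this point); the glass is 25 mm below this point.
- bowl: Shallow wide-rimmed cream bowl on the worktop, 214 mm across, 42 mm high, loose; its flat floor is about 90 mm across and 11 mm above its underside; from there the side rises gently to the rim. Origin at the centre of its underside.
- mug: White mug, 80 mm across, 91 mm high, standing at the back; not part of the job. Origin at the centre of its underside.
- sugar_bowl: Round patterned sugar bowl with lid, 112 mm across, 98 mm high, at the back; not part of the job. Origin at the centre of its underside.

How it is judged:
By the outcome, as a careful person would: the job done as asked, in the order asked, and still so for the second after the job is handed in, with the robot touching nothing.
It also fails if it takes over 72 s, if anything falls off the work surface, if the arm or the gripper's body presses on something with over 40 N, if the wrist force passes 120 N, or if a joint passes its speed limit or range.

## Working session

There is one attempt and no reset: what is moved stays moved. The work goes in short steps, each a Python script; the robot and the scene stay as the last script left them, time stands still between calls to the robot, and variables do not carry over. Pictures are saved under pics/ and viewed, at most 10 in all, crops included, and the job is handed in when it is done.

```bash
ls; mkdir -p pics
python3 - <<'E'
from station import robot, eyes, models
import cv2,numpy as np
for n in ("scene","top"):
    p=eyes.read_camera(n); cv2.imwrite(f"pics/{n}0.png",p["img"])
    print(n,p["fx"],p["cx"],p["cy"],p["dist_coeffs"],np.round(p["world_from_camera"],3).tolist())
    for q in ("egg","pan","pan_rim","pan_rack","lid","lid_knob","bowl","mug","sugar_bowl"):
        print(q,[(np.round(d["xyz"],3).tolist(),round(d["p"],2)) for d in models.mark_of(q,p)][:5])
o=robot.observe();print(o["clock"],o["tool_pos"],o["eef_rot"],o["opening"])
E
```

```text
pics
scene 445.4381365814577 280.49455524748555 213.55672183646163 [0.0394648 0.        0.        0.        0.       ] [[0.813, 0.314, -0.491, -0.035], [-0.583, 0.425, -0.693, -0.89], [-0.009, 0.849, 0.528, 0.761], [0.0, 0.0, 0.0, 1.0]]
egg [([0.541, -0.382, 0.071], 0.83), ([0.51, -0.328, 0.072], 0.71), ([0.507, 0.354, 0.033], 0.56)]
pan [([0.481, -0.379, 0.005], 0.77)]
pan_rim [([0.477, -0.377, 0.11], 0.84)]
pan_rack [([0.483, -0.378, 0.049], 0.95)]
lid [([0.463, 0.064, 0.0], 0.73)]
lid_knob [([0.462, 0.062, 0.05], 0.59)]
bowl [([0.503, 0.353, 0.002], 0.69)]
mug [([0.7, -0.094, -0.001], 0.94)]
sugar_bowl [([0.691, 0.075, 0.0], 0.79)]
top 411.5859343711197 287.8329050769638 210.09975179868312 [-0.04339974  0.          0.          0.          0.        ] [[-0.004, 0.988, -0.154, 0.411], [-1.0, 0.001, 0.027, -0.011], [0.027, 0.154, 0.988, 1.287], [0.0, 0.0, 0.0, 1.0]]
egg [([0.508, 0.352, 0.031], 0.75), ([0.538, -0.379, 0.068], 0.59), ([0.511, -0.33, 0.069], 0.52)]
pan [([0.478, -0.375, 0.002], 0.62)]
pan_rim [([0.484, -0.375, 0.113], 0.97)]
pan_rack [([0.482, -0.376, 0.044], 0.63)]
lid [([0.463, 0.056, 0.004], 0.96), ([0.693, 0.072, 0.003], 0.69), ([0.537, -0.378, 0.064], 0.55)]
lid_knob [([0.459, 0.059, 0.058], 0.95)]
bowl [([0.504, 0.356, 0.0], 0.88), ([0.486, -0.374, 0.112], 0.6)]
mug [([0.702, -0.094, 0.001], 0.78)]
sugar_bowl [([0.694, 0.068, 0.001], 0.95), ([0.481, -0.377, 0.008], 0.45)]
1.0 [0.19361912 0.51478833 0.24526059] [-2.24061711e-05  1.78915677e-01  9.83864411e-01 -1.23131843e-05] 0.08547904746937106
```

View pics/scene0.png

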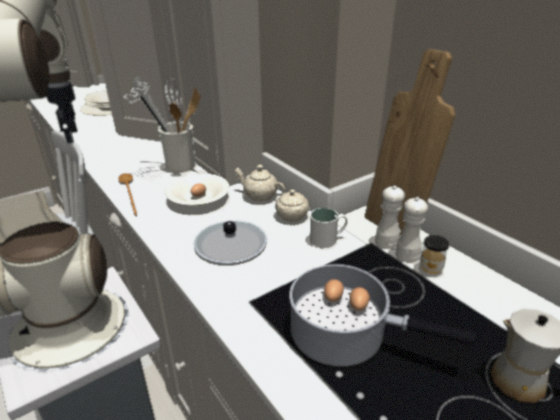

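View pics/top0.png

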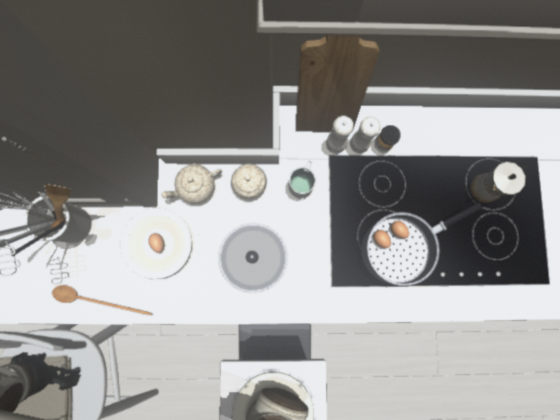

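The scene view shows the egg in the bowl at (198,190), the lid knob at (230,227), and the pan at (340,310) with two eggs at (333,290) and (359,298). In the top view the egg is at (156,242), the lid at (253,257) and the pan at (401,249). The handle points right and up, about 27° off -y towards +x. The network results agree with this. Next I'll refine the positions by fitting circles and segmenting the eggs.

```bash
cat > h.py <<'E'
import cv2,numpy as np
from scipy.optimize import minimize
from station import robot, eyes, models
def KD(p): return np.array([[p["fx"],0,p["cx"]],[0,p["fy"],p["cy"]],[0,0,1.]]),np.array(p["dist_coeffs"],float)
F=np.diag([1.,-1,-1])
def proj(p,X):
    T=np.array(p["world_from_camera"]); Xc=(np.atleast_2d(X)-T[:3,3])@T[:3,:3]@F
    return cv2.projectPoints(Xc,np.zeros(3),np.zeros(3),*KD(p))[0][:,0]
def onplane(p,uv,z):
    T=np.array(p["world_from_camera"]); n=cv2.undistortPoints(np.float64(uv).reshape(-1,1,2),*KD(p))[:,0]
    d=np.c_[n,np.ones(len(n))]@F@T[:3,:3].T; o=T[:3,3]
    return o+d*((z-o[2])/d[:,2])[:,None]
def circ(c,r,z,a): return np.c_[c[0]+r*np.cos(a),c[1]+r*np.sin(a),np.full(len(a),z)]
def fitcirc(ps,c0,r,z,span=.012):
    """centre of a horizontal circle (known r,z): maximise the radial image gradient"""
    a=np.linspace(0,2*np.pi,240,endpoint=False); best=None
    G=[cv2.GaussianBlur(cv2.cvtColor(p["img"],cv2.COLOR_BGR2GRAY),(0,0),.8).astype(np.float32) for p in ps]
    def s(c):
        t=0
        for p,g in zip(ps,G):
            f=lambda rr:(lambda q:cv2.remap(g,q[:,:1].astype(np.float32),q[:,1:].astype(np.float32),1)[:,0])(proj(p,circ(c,rr,z,a)))
            t+=np.mean(np.minimum(np.abs(f(r+.002)-f(r-.002)),40))
        return t
    g=np.arange(-span,span+1e-6,.001)
    S=[(s((c0[0]+i,c0[1]+j)),c0[0]+i,c0[1]+j) for i in g for j in g]
    return max(S)
def eggs(p,z=.03):
    hsv=cv2.cvtColor(p["img"],cv2.COLOR_BGR2HSV); m=cv2.inRange(hsv,(3,90,60),(16,255,255))
    n,l,st,ce=cv2.connectedComponentsWithStats(m); out=[]
    for i in range(1,n):
        if not 80<st[i,4]<800: continue
        w=onplane(p,ce[i],.03)[0]; zz=.033 if w[1]>0 else .068
        c=cv2.findContours((l==i).astype(np.uint8),0,1)[0][0].reshape(-1,2).astype(float)
        ys,xs=np.where(l==i); W=onplane(p,np.c_[xs,ys],zz)[:,:2]; mu=W.mean(0); ev,V=np.linalg.eigh(np.cov((W-mu).T))
        out.append((mu.round(4).tolist(),round(float(np.degrees(np.arctan2(V[1,1],V[0,1]))%180),1),(4*np.sqrt(ev)).round(3).tolist(),ce[i].round(1).tolist()))
    return out
E
python3 - <<'E'
from h import *
ps=[eyes.read_camera(n) for n in ("top","scene")]
for p in ps:
    for e in eggs(p): print(e)
for nm,c0,r,z in (("rim",(.482,-.377),.1025,.110),("rimin",(.482,-.377),.098,.110),("lid",(.462,.060),.1065,.009),("knob",(.462,.060),.019,.069)):
    print(nm,*[np.round(fitcirc(q,c0,r,z),4) for q in ([ps[0]],[ps[1]],ps)])
im=ps[0]["img"].copy()
a=cv2.resize(im[190:300,340:500],(640,440),interpolation=3); cv2.imwrite("pics/c1.png",a)
b=cv2.resize(im[200:290,110:240],(520,360),interpolation=3); 
v=np.zeros((600,640,3),np.uint8); a=cv2.resize(im[195:295,340:500],(480,300),interpolation=3); b=cv2.resize(im[205:280,110:230],(480,300),interpolation=3); cv2.imwrite("pics/c1.png",np.vstack([a,b]))
E
```

```text
([0.5422, -0.3818], 46.2, [0.039, 0.057], [399.8, 229.2])
([0.5146, -0.3272], 38.2, [0.039, 0.057], [382.3, 238.4])
([0.3444, 0.5878], 77.7, [0.04, 0.299], [76.2, 296.4])
([2.2294, 0.7634], 38.9, [0.146, 0.827], [430.6, 79.0])
([1.6372, 0.472], 49.4, [0.094, 0.383], [399.6, 112.7])
([1.4501, 0.2154], 38.8, [0.047, 0.341], [416.0, 138.2])
([1.2634, 0.1642], 35.8, [0.052, 0.281], [394.4, 153.3])
([1.0987, -0.0022], 70.2, [0.046, 0.205], [398.4, 180.8])
([1.1779, 0.007], 52.1, [0.068, 0.134], [411.5, 173.5])
([0.3256, 0.5354], 77.3, [0.037, 0.335], [127.1, 184.9])
([0.5057, 0.3563], 59.6, [0.044, 0.086], [197.8, 189.7])
([0.5136, -0.3239], 42.4, [0.042, 0.076], [333.4, 289.9])
([0.5421, -0.3791], 39.0, [0.041, 0.076], [359.4, 298.3])
rim [34.8195  0.485  -0.37  ] [34.0536  0.473  -0.377 ] [63.7442  0.474  -0.377 ]
rimin [28.5052  0.481  -0.371 ] [31.0566  0.476  -0.378 ] [54.2669  0.475  -0.378 ]
lid [11.9317  0.457   0.065 ] [26.8352  0.455   0.055 ] [37.3921  0.456   0.056 ]
knob [38.9418  0.462   0.062 ] [31.0416  0.458   0.059 ] [6.60567e+01 4.61000e-01 6.20000e-02]
```

View pics/c1.png

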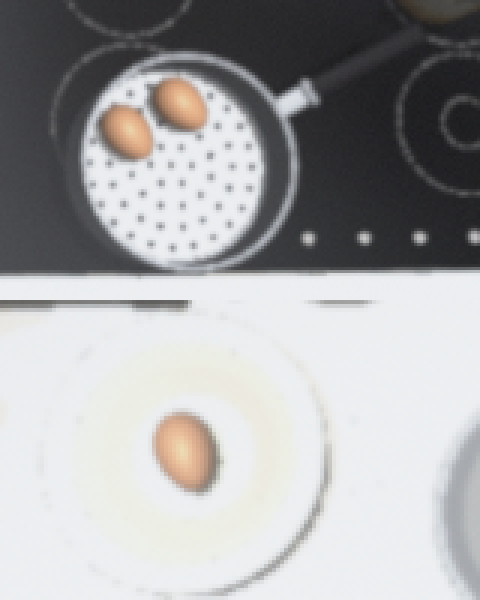

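The crop shows the bowl egg at about top px (156,243), with its blunt end up and left, so its axis is about 18–20° from +x with blunt at +x. The pan rim is a bright thin ring, so I'll refit it as a ridge.

Run:
```python
from h import *
ps=[eyes.read_camera(n) for n in ("top","scene")]
p=ps[0]; c=p["img"][225:262,138:178]; hsv=cv2.cvtColor(c,cv2.COLOR_BGR2HSV)
m=(hsv[...,1]>70)
n,l,st,ce=cv2.connectedComponentsWithStats(m.astype(np.uint8)); i=1+np.argmax(st[1:,4]); ys,xs=np.where(l==i)
W=onplane(p,np.c_[xs+138,ys+225],.033)[:,:2]; mu=W.mean(0); ev,V=np.linalg.eigh(np.cov((W-mu).T)); print("egg",mu,np.degrees(np.arctan2(V[1,1],V[0,1]))%180,4*np.sqrt(ev),len(xs))
a=np.linspace(0,2*np.pi,360,endpoint=False)
G=[cv2.cvtColor(q["img"],cv2.COLOR_BGR2GRAY).astype(np.float32) for q in ps]
def samp(k,c,r,z):
    q=proj(ps[k],circ(c,r,z,a)).astype(np.float32); return cv2.remap(G[k],q[:,:1],q[:,1:],1)[:,0]
def score(ks,c,z):
    return sum(np.mean(np.clip(samp(k,c,.1012,z)-samp(k,c,.0945,z),-40,40)+np.clip(samp(k,c,.1012,z)-samp(k,c,.108,z),-40,40)) for k in ks)
for ks in ([0],[1],[0,1]):
    for z in (.104,.108,.112):
        print(ks,z,np.round(max((score(ks,(x,y),z),x,y) for x in np.arange(.470,.494,.001) for y in np.arange(-.388,-.366,.001)),4))
v=ps[0]["img"].copy(); v=cv2.resize(v[190:300,340:460],(600,550),interpolation=3)
for c,col in (((.481,-.376),(0,0,255)),):
    for r in (.1025,.098):
        q=(proj(ps[0],circ(c,r,.110,a))-[340,190]+.5)*5
        cv2.polylines(v,[q.astype(int)],True,col,1)
cv2.imwrite("pics/c2.png",v)
```

```text
egg [0.50714021 0.35590743] 24.253955880745224 [0.03847032 0.05792839] 168
[0] 0.104 [53.5181  0.483  -0.379 ]
[0] 0.108 [54.0151  0.483  -0.378 ]
[0] 0.112 [54.3017  0.483  -0.377 ]
[1] 0.104 [43.3292  0.485  -0.37  ]
[1] 0.108 [42.5393  0.482  -0.374 ]
[1] 0.112 [40.6202  0.478  -0.377 ]
[0, 1] 0.104 [62.3826  0.483  -0.377 ]
[0, 1] 0.108 [91.192  0.482 -0.375]
[0, 1] 0.112 [84.821  0.481 -0.376]
```

View pics/c2.png

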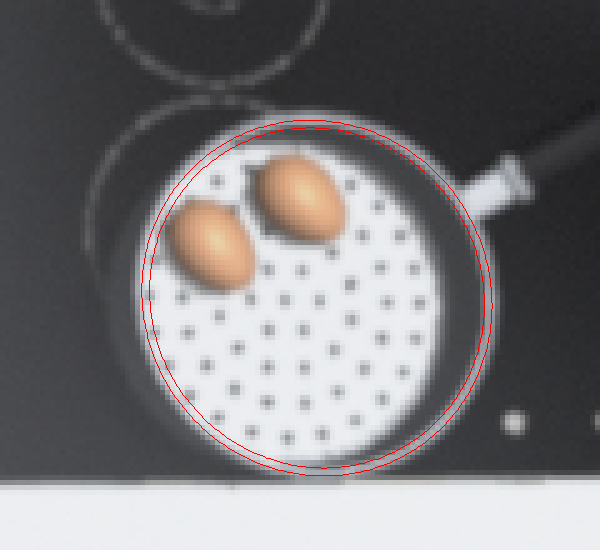

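The overlay confirms the rim: circle centre at about (0.482, -0.3765), height about 0.110. So the underside is about 6 mm up, on the hob. Next I'll grasp the egg.

```bash
cat >> h.py <<'E'
def Q(deg): # tool down, closing direction at world angle deg
    f=np.radians((deg+90)/2); return [0,np.cos(f),np.sin(f),0]
def st(t=""):
    o=robot.observe(); print(t,"t",round(o["clock"],2),"pos",np.round(o["tool_pos"],4),"F",np.round(o["force"],2),"open",round(o["opening"],4),"ff",o["finger_force"]); return o
E
python3 - <<'E'
from h import *
for d in (114,-66):
    print(d,[None if (j:=robot.solve_ik(p,Q(d)))is None else np.round(j,2).tolist() for p in ([.507,.355,.20],[.507,.355,.034],[.442,-.398,.25],[.442,-.398,.07])])
j=[np.array(robot.solve_ik([.507,.355,.2],Q(d))) for d in (114,-66)]
d=114 if abs(j[0][5])<abs(j[1][5]) else -66
robot.move_gripper(.064,20)
robot.move_ptp([.507,.355,.16],Q(d)); st("hover %d"%d)
robot.movel([.507,.355,.060],feed=.12)
robot.movel([.507,.355,.035],feed=.05); st("down")
robot.move_gripper(.050,20); st("50")
robot.move_gripper(.035,20); st("grip")
E
```

```text
114 [[0.61, 0.24, 0.26, 1.59, 0.0, 0.19], [0.61, 0.27, -0.02, 1.28, 0.0, 0.19], [-0.73, 0.2, 0.31, 1.68, 0.0, -1.15], [-0.73, 0.2, -0.04, 1.33, 0.0, -1.15]]
-66 [[0.61, 0.24, 0.26, 1.59, 0.0, -2.95], [0.61, 0.27, -0.02, 1.28, 0.0, -2.95], [-0.73, 0.2, 0.31, 1.68, 0.0, 1.99], [-0.73, 0.2, -0.04, 1.33, 0.0, 1.99]]
hover 114 t 2.91 pos [0.5066 0.3555 0.1603] F [ 0.65  0.59 -0.83] open 0.064 ff 0.0
down t 4.54 pos [0.5069 0.355  0.0349] F [-0.27 -0.26 -0.74] open 0.064 ff 0.0
50 t 4.83 pos [0.5071 0.3551 0.0353] F [-0.45  0.07 -0.35] open 0.0498 ff 0.0
grip t 5.05 pos [0.5071 0.3552 0.0354] F [-0.65 -0.51  1.61] open 0.0427 ff 20.436041249727168
```

Run:
```python
from h import *
robot.movel([.507,.355,.06],feed=.05)
robot.movel([.507,.355,.23],feed=.2)
robot.movel([.4425,-.3975,.23],Q(117),feed=.22); st("over pan")
robot.movel([.4425,-.3975,.10],feed=.12); st("in")
ps=[eyes.read_camera(n) for n in ("top","scene")]
a=cv2.resize(ps[0]["img"][180:310,330:500],(510,390),interpolation=3)
b=cv2.resize(ps[1]["img"][190:370,260:420],(347,390),interpolation=3)
cv2.imwrite("pics/d1.png",cv2.resize(np.hstack([a,b]),(800,364)))
```

```text
over pan t 10.28 pos [ 0.4426 -0.3971  0.2301] F [ 0.43 -0.29 -0.91] open 0.0427 ff 20.439753334146644
in t 11.52 pos [ 0.4428 -0.3978  0.101 ] F [ 0.49  0.25 -0.55] open 0.0429 ff 20.44160052671259
```

View pics/d1.png

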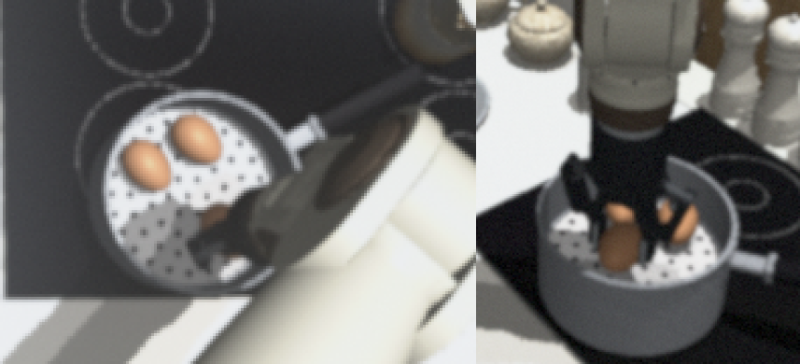

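The egg is held over the empty half, clear of the wall and of the other eggs. I'll lower it while watching the force.

Run:
```python
from h import *
def fz(n=4):
    v=[]
    for _ in range(n): robot.pause(.04); v.append(robot.observe()["force"][2])
    return np.mean(v)
robot.movel([.4425,-.3975,.079],feed=.06); robot.pause(.2)
f0=fz(); z=.079; print(f0)
while z>.066:
    z-=.001; robot.movel([.4425,-.3975,z],feed=.02); f=fz(); print(round(z,4),round(f-f0,2),end=" ")
    if f-f0>1.5: break
st("down")
```

```text
-0.4641352822903401
0.078 -0.41 0.077 -0.52 0.076 0.25 0.075 -0.44 0.074 -0.05 0.073 -0.23 0.072 0.01 0.071 -0.04 0.07 3.91 down t 16.23 pos [ 0.4426 -0.3976  0.0703] F [-0.49  0.64  3.53] open 0.0429 ff 20.793343239874957
```

Contact came at TCP z 0.070, close to the 0.071 I predicted. I'll release gently and retreat.

Run:
```python
from h import *
robot.movel([.4425,-.3975,.0697],feed=.02)
for w in (.0445,.046,.048,.052,.058): robot.move_gripper(w,20)
st("open"); robot.pause(.2)
robot.movel([.4425,-.3975,.09],feed=.05)
robot.movel([.4425,-.3975,.20],feed=.2)
robot.move_ptp([.461,.061,.16],Q(90)); st("over lid")
ps=[eyes.read_camera(n) for n in ("top","scene")]
for p in ps:
    print([e for e in eggs(p) if abs(e[0][0]-.48)<.12 and e[0][1]<0])
a=cv2.resize(ps[0]["img"][180:310,330:500],(510,390),interpolation=3)
b=cv2.resize(ps[1]["img"][190:370,260:420],(347,390),interpolation=3)
cv2.imwrite("pics/d2.png",cv2.resize(np.hstack([a,b]),(800,364)))
```

```text
open t 17.58 pos [ 0.4425 -0.3975  0.0697] F [ 0.15 -0.33  0.19] open 0.0579 ff 0.0
over lid t 20.73 pos [0.4612 0.0605 0.1599] F [ 1.3  -0.07  0.73] open 0.0574 ff 0.0
[([0.5421, -0.3815], 46.9, [0.04, 0.057], [399.7, 229.2]), ([0.5144, -0.3273], 37.1, [0.039, 0.057], [382.3, 238.4]), ([0.4426, -0.3993], 26.5, [0.038, 0.057], [407.1, 262.4])]
[([0.5137, -0.3237], 42.4, [0.041, 0.075], [333.4, 289.9]), ([0.5422, -0.3789], 39.8, [0.041, 0.075], [359.3, 298.2]), ([0.4473, -0.3919], 34.8, [0.043, 0.05], [331.3, 319.8])]
```

View pics/d2.png

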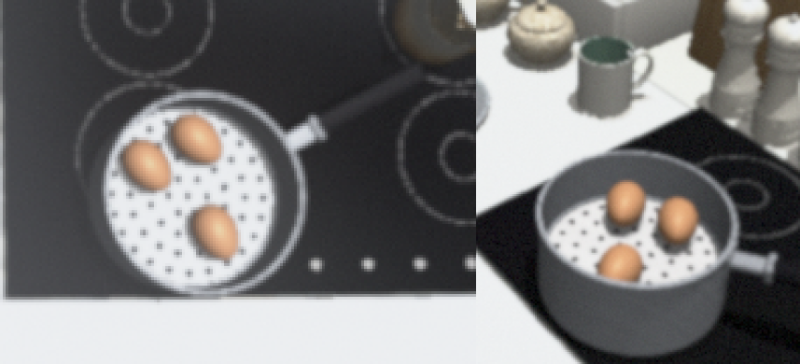

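The new egg sits at (0.4426, -0.399), in the middle of the empty half, and the other two haven't moved. Next, the lid.

Run:
```python
from h import *
def fz(n=3):
    v=[]
    for _ in range(n): robot.pause(.04); v.append(robot.observe()["force"][2])
    return np.mean(v)
robot.movel([.461,.061,.085],feed=.12)
robot.movel([.461,.061,.0605],feed=.05); st("at knob")
robot.move_gripper(.042,40); o=st("42")
robot.move_gripper(.03,40); st("grip")
robot.movel([.461,.061,.075],feed=.04); st("lift")
robot.movel([.461,.061,.23],feed=.2)
robot.movel([.482,-.3765,.23],feed=.18)
robot.movel([.482,-.3765,.185],feed=.1); st("over")
ps=[eyes.read_camera(n) for n in ("top","scene")]
print(models.mark_of("lid",ps[1])[:2],models.mark_of("lid",ps[0])[:2])
a=cv2.resize(ps[0]["img"][180:310,330:500],(510,390),interpolation=3)
b=cv2.resize(ps[1]["img"][190:370,260:420],(347,390),interpolation=3)
cv2.imwrite("pics/d3.png",cv2.resize(np.hstack([a,b]),(800,364)))
```

```text
at knob t 22.24 pos [0.461  0.061  0.0605] F [-0.06  0.09 -0.18] open 0.0581 ff 0.0
42 t 22.54 pos [0.4611 0.061  0.0607] F [ 0.03 -0.58  0.25] open 0.0416 ff 0.0
grip t 22.76 pos [0.4612 0.0612 0.061 ] F [-1.55  1.07  5.33] open 0.0366 ff 40.20618975162506
lift t 23.27 pos [0.461  0.0609 0.075 ] F [ 0.6   0.67 -5.09] open 0.0367 ff 40.49480974674225
over t 27.38 pos [ 0.482  -0.3764  0.1855] F [-0.37  0.41 -3.59] open 0.0367 ff 40.558242201805115
[{'xyz': [0.4853, -0.3733, 0.122], 'p': 0.65}] [{'xyz': [0.4837, -0.3818, 0.1269], 'p': 0.65}]
```

View pics/d3.png

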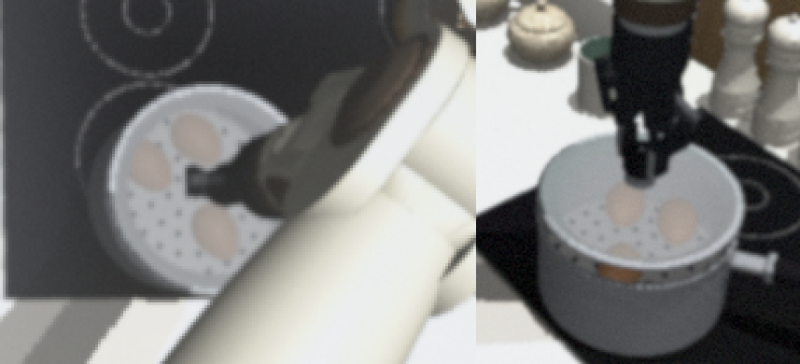

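The lid is level and centred just above the rim. I'll lower it with force sensing; it should seat at TCP z of about 0.162.

Run:
```python
from h import *
def ff(n=3):
    v=[]
    for _ in range(n): robot.pause(.04); v.append(robot.observe()["force"])
    return np.mean(v,0)
robot.movel([.482,-.3765,.171],feed=.05); robot.pause(.2)
f0=ff(); z=.171; print(f0)
while z>.155:
    z-=.001; robot.movel([.482,-.3765,z],feed=.02); f=ff()-f0; print(round(z,4),np.round(f,1),end=" ")
    if f[2]>2.5: break
st("down")
p=eyes.read_camera("scene"); cv2.imwrite("pics/d4.png",cv2.resize(p["img"][210:370,250:430],(720,600),interpolation=3))
```

```text
[ 0.01478183 -0.42232138 -4.31288223]
0.17 [-0.2  0.2 -0.8] 0.169 [ 0.4  1.2 -0.7] 0.168 [ 0.4  0.5 -0.7] 0.167 [ 0.4  0.5 -0.3] 0.166 [ 0.4  1.2 -0.7] 0.165 [-0.   0.5 -0.2] 0.164 [-0.1 -0.  -0.4] 0.163 [-0.2  0.6  3.3] down t 31.34 pos [ 0.4821 -0.3766  0.1634] F [-0.13  0.45 -0.27] open 0.0361 ff 40.869110226631165
```

View pics/d4.png

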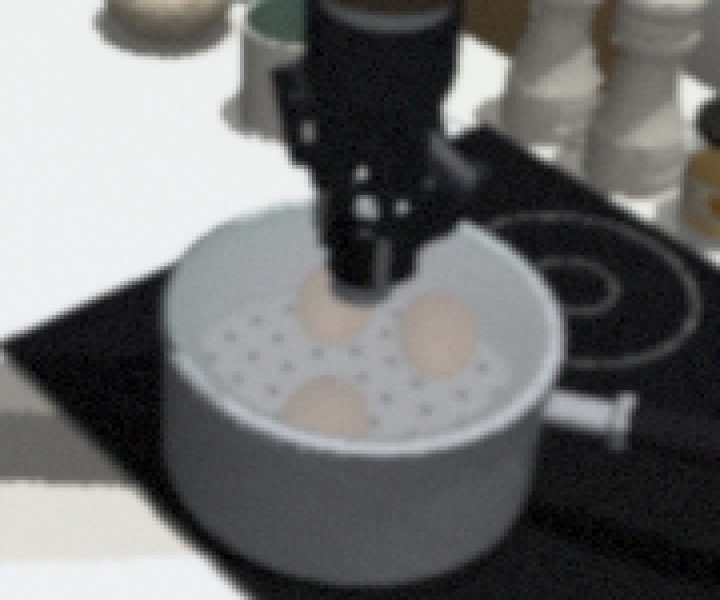

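The lid edge meets the rim all the way round, at the predicted height. I'll seat it slightly further, release it, back off and check.

Run:
```python
from h import *
robot.movel([.482,-.3765,.1625],feed=.02); robot.pause(.15); st("press")
for w in (.038,.040,.044,.056): robot.move_gripper(w,20)
st("open"); robot.pause(.2)
robot.movel([.482,-.3765,.19],feed=.05)
robot.movel([.482,-.3765,.28],feed=.2)
robot.move_ptp([.35,.2,.30],Q(90)); st("away")
ps=[eyes.read_camera(n) for n in ("top","scene")]
for p in ps: print([(q,np.round(models.mark_of(q,p)[0]["xyz"],3)) for q in ("lid","lid_knob","pan","bowl") if models.mark_of(q,p)])
print("knob",fitcirc(ps,(.482,-.3765),.019,.171),[[e for e in eggs(p) if abs(e[0][0]-.48)<.12 and e[0][1]<0] for p in ps])
a=cv2.resize(ps[0]["img"][180:310,330:480],(450,390),interpolation=3)
b=cv2.resize(ps[1]["img"][230:370,270:400],(362,390),interpolation=3)
cv2.imwrite("pics/d5.png",cv2.resize(np.hstack([a,b]),(800,384)))
```

```text
press t 31.79 pos [ 0.4821 -0.3766  0.1633] F [-1.48  0.37  5.44] open 0.0369 ff 41.40241205692291
open t 32.72 pos [ 0.482  -0.3765  0.1625] F [0.13 0.21 0.25] open 0.0562 ff 0.0
away t 36.34 pos [0.3504 0.1997 0.2999] F [0.34 0.76 0.17] open 0.0561 ff 0.0
[('lid', array([ 0.484, -0.381,  0.107])), ('lid_knob', array([ 0.479, -0.38 ,  0.159])), ('bowl', array([ 0.504,  0.356, -0.001]))]
[('lid', array([ 0.484, -0.374,  0.101])), ('lid_knob', array([ 0.482, -0.375,  0.155])), ('pan', array([ 0.48 , -0.38 ,  0.005])), ('bowl', array([0.502, 0.352, 0.004]))]
knob (np.float32(57.39888), np.float64(0.481), np.float64(-0.3735)) [[], []]
```

View pics/d5.png

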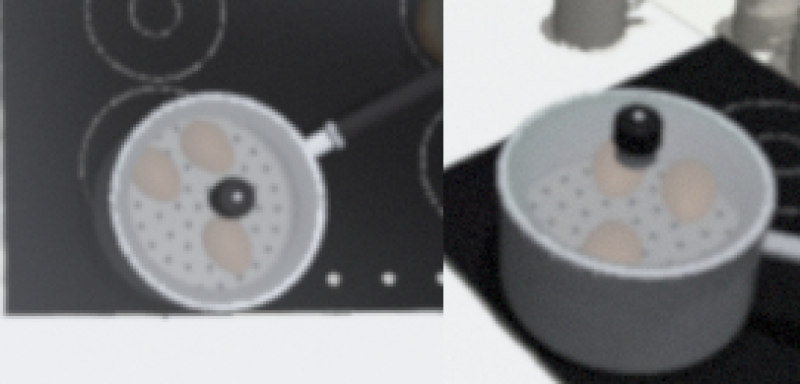

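The lid sits level on the rim all round, with its origin at about 0.103 m. The three eggs show through the glass where they were, and the pan and bowl haven't moved. I'm handing in.

```bash
python3 -c "
from station import robot
print(robot.sign_off())"
```

```text
the job is handed in; nothing more can be done
None
```

The egg is on the empty half of the rack beside the other two, which did not move, the lid sits level all round on the saucepan, and the job was handed in at about 36 s.

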